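Lock the jig shaft: flat under the setscrew, then nip it up

TASK

Turn the jig's shaft by its red-ball lever until the flat on the shaft faces straight up at the setscrew (the lever then lies level). Then take the hex key from its wooden rest, seat it fully in the setscrew and turn it clockwise until the screw bears firmly on the flat, at about 0.45 newton-metres: neither loose nor over-tightened. Leave the key standing in the screw, and do not disturb the file, bracket or bush.

Things in the scene. Friction and masses are not known exactly. Their poses are not given: they have to be found in the camera images.
- stand: Fixed blue block, 50 x 50 mm in plan, top at 95 mm, on a dark steel foot 110 x 110 x 12 mm. Origin: centre of the foot's underside, on the bench; z up. The shaft runs through the block along the stand's y axis, 62 mm above the origin. The setscrew stands upright in the block's top, on the stand's z axis.
- shaft_turn (a joint): Turn of the shaft. 0 = flat faces straight up at the setscrew, the lever lying level along the stand's -x; positive (rad) = lever raised, ball going up and over the block; 1.57 = lever upright. Starts at 0.6 to 1.5. Turns freely past 0 (-0.5 to 1.9), no stop or click at 0; stays where it is left, rubbing with about 0.15 N m (2 N at the ball).
- shaft: Steel shaft, 28 mm diameter, with one flat 2.5 mm deep along it, painted yellow on the bare end that reaches 75 mm from the stand's middle on its +y side; the lever is on the -y side. Origin on the shaft's axis over the middle of the stand, 62 mm above the bench; y along the shaft, -x along the lever, z square to the flat.
- lever_ball (a point): Centre of the red ball grip, 28 mm in diameter, on the lever (rod 10 mm thick): 80 mm from the shaft's axis. In the stand's frame it is at (-80 cos a, -66, 62 + 80 sin a) mm for shaft_turn = a.
- screw: Setscrew, bright steel, 29 mm in diameter, 14 mm proud of the blue block. Origin: centre of the mouth of its hex socket (22 mm deep, 17 mm across flats plus 0.4 mm play each side; mouth 109 mm above the bench); z up. The socket turns but keeps its height. The key fits when its arm lies along the screw's x axis or a multiple of 60 degrees from it, within 5 degrees.
- point: The screw's point, hidden in the block; clockwise turning from above drives it down 6 mm/rad. It drags (up to 0.2 N m) for 0.4 to 1.6 rad until it meets the flat, then torque rises 0.8 to 1.2 N m per rad; let go, it springs back a little. Wanted: 0.45 N m (4.5 N square to the arm at 100 mm); under 0.35 loose, over 0.6 too tight. With the flat turned away it meets the round 0.4 rad too soon.
- key_tip (a point): Lower end of the hex key's leg, on its axis. The L-shaped key is dark steel, 17 mm hexagon, about 0.26 kg; the leg is 50 mm from this point up to the arm's axis, its last 5 mm tapered to 10.5 mm; x points along the level arm, z up the leg. At the start the leg stands in the rest's hole (30 mm deep), this point 10 mm above the bench.
- key_grip (a point): Point on the axis of the key's level arm, 50 mm from the leg's axis, where to grip it from above (near its centre of mass); the arm's upright flats are 17 mm apart, its top is 10 mm above this point. At the start it is 60 mm above the bench, free space 50 mm below it; about 137 mm when seated in the screw.
- key_end (a point): Point on the axis of the key's arm 110 mm from the leg's axis, 10 mm short of the arm's end. Push near here, sideways, to turn the screw.
- rest: Fixed pale wooden rest: a 165 x 44 x 10 mm board carrying a block 44 x 44 mm, 40 mm high, with the hole for the key's leg, and a post 30 mm wide, 16 mm thick, 52 mm high, 110 mm from the hole along x, bearing the arm's end. Origin: under the hole, on the bench; x towards the post.
- file: Bystander: file with a blue handle, 250 mm long, 24 mm high, lying loose. Origin near its middle, on the bench.
- bracket: Bystander: aluminium angle bracket, 90 x 40 x 50 mm, loose. Origin at the centre of its underside.
- bush: Bystander: brass bush, 40 mm in diameter, 30 mm high, loose. Origin at the centre of its underside.
Not all that is in view belongs to the job. What is shaped like the stand but purple or white is not meant. There is more than one size of the part that bears key_tip; the job needs the largest.

How it is judged:
By the outcome, as a careful person would: the job done as asked, in the order asked, and still so for the second after the job is handed in, with the robot touching nothing.
It also fails if it takes over 67 s, if anything falls off the work surface, if the arm or the gripper's body presses on something with over 40 N, if the wrist force passes 120 N, or if a joint passes its speed limit or range.

ROBOT

A 7-joint arm with a two-finger parallel gripper is mounted at the origin on the work surface. World frame = base frame: x ahead of the robot, y to its left, z up, the work surface at z = 0. Lengths are in mm, angles in rad, forces in N, time in s.
With the tool pointing down it reaches from about 375 to 925 mm from the base axis. Payload 3.1 kg.
Tool frame: the origin (TCP) lies on the mounting face of the last link; the fingertips stand 173 mm ahead of it and the grasp point (between the pads) lies 155 mm ahead of it (manip.grasp_offset is the distance from the TCP to the grasp point, in mm); z points along the fingers, y is the direction in which the jaws open and shut (so a half turn about z gives the same grasp; the last joint's range is limited). The gripper opens to 85 mm and grips with 20 to 120 N. Pads are 22 mm wide; open, the fingers measure 114 mm over their backs; the gripper's body (76 mm by 85 mm) begins 54 mm behind the grasp point. The pads swing forward as they close: fully open they stand 13 mm farther back than shut.
Start: joints at [1.183, 0.383, 0.044, 1.598, -0.018, 1.161, -0.05], TCP at [185.761, -622.896, 404.669] pointing down, gripper open.
Joint ranges: [-2.61, 2.61], [-0.41, 2.15], [-1.48, 1.57], [0, 2.5], [-1.57, 4.71], [0.05, 1.97], [-2.85, 2.85]. Speed limits (rad/s): [2.79, 2.79, 3.14, 3.14, 3.14, 3.14, 3.14].

INTERFACE

Orientations are given as a unit quaternion [w, x, y, z].
In Python, from cell import manip, vision gives the robot as it stands.
- The arm moves only by the shell command python3 -m creep 'ROWS'. ROWS is JSON, a list of rows, each a list of 3 entries, a list of its own where there are three numbers: the opening, from 0 (shut) to 1 (fully open), then the shift along the tool's x, y, z in cm, then the turn, a rotation vector about the tool's x, y, z in degrees. In form: [[jaw, [x, y, z], [rx, ry, rz]], ...]. A call has 1 to 20 rows; each row is the pose to reach, as a shift and turn from the pose commanded when the call began, along the tool's axes at that moment; what a row does not reach only later rows make up. A row lasts 1/10 s, in which the tool goes at most 50 mm and 8.59 degrees, less where a joint would pass 70% of its speed; a pose out of reach is approached as far as the arm can. A call with a gripper value outside its range is refused whole. The fingers move at their own pace and stop on an object; the grip force is fixed at half the most. Time passes only in rows, so rows that repeat a pose let the fingers close. It gives the time, the measured TCP pose, the force and the opening at its end, in the units of the state.
- manip.read_state(): the state, without advancing time (a new reading comes with each control period).
- vision.grab_frame(name): name is "scene" or "side" or "wrist"; returns (picture, depth): 400x640x3 uint8, blue, green, red; 400x640 float32, mm along the optical axis (not along the pixel's ray), 0 where there is no reading.
- vision.calibration(name): a dict with "intrinsics" (3x3 intrinsics, pixels), "rvec" (rotation vector, rad) and "tvec" (3), from world to camera coordinates, as OpenCV has them. Camera axes: x right, y down, z forward; pixel columns grow to the right and rows downward; lengths in mm; the calibration is good to about 2 mm. A picture is of the moment at which its call begins: read the wrist's pose just before it. calibration takes no time and is no camera call; for the wrist camera it gives the pose at the moment of the call.
- manip.hand_in(): hands the job in, once; it reports no verdict.
The state is a dict: "t": time; "qpos": joint angles; "joint_vel": joint speeds; "effort": joint torques, N m; "position": TCP position; "eef_rot": TCP orientation; "wrist_force": force on the tool from outside, world axes, zero at the start; "wrist_torque": the same for the moment, N m; "opening": finger opening in mm.
Only numpy, scipy, OpenCV 4.12 (cv2) and the standard library are available. Lean on these libraries where they do the work, as an engineer would, in place of code of your own. Each camera call takes 0.05 s, during which the arm holds its last target. There are 200 camera calls.

## Working session

There is one attempt and no reset: what is moved stays moved. The work goes in short steps, Python scripts to look and compute and a shell command to move; the robot and the scene stay as the last step left them, time stands still between calls to the robot, and variables do not carry over. Pictures are saved under pics/ and viewed, about 8 in all and at most 12, crops included, and the job is handed in when it is done.

```bash
ls; mkdir -p pics; cat > h.py <<'E'
import numpy as np, cv2, pickle
from cell import manip, vision
from scipy.spatial.transform import Rotation as R
def cal(n):
    c=vision.calibration(n);return np.array(c["intrinsics"],float),cv2.Rodrigues(np.array(c["rvec"],float))[0],np.array(c["tvec"],float).ravel()
def ray(c,u,v):
    K,Rm,t=c; d=Rm.T@np.linalg.inv(K)@np.array([u,v,1.]); return -Rm.T@t,d
def onz(c,u,v,z):
    o,d=ray(c,u,v); return o+d*(z-o[2])/d[2]
def cloud(c,D):
    K,Rm,t=c; v,u=np.mgrid[:D.shape[0],:D.shape[1]]
    p=np.stack([(u-K[0,2])/K[0,0]*D,(v-K[1,2])/K[1,1]*D,D],-1)
    return (p-t)@Rm
def proj(c,P):
    K,Rm,t=c; p=K@(Rm@np.array(P,float)+t); return p[:2]/p[2]
def toolmove(target_tcp):  # shift in cm in tool axes
    s=manip.read_state(); q=s["eef_rot"]; r=R.from_quat([q[1],q[2],q[3],q[0]])
    return r.inv().apply(np.array(target_tcp)-s["position"])/10
def grab(n):
    c=cal(n); p,d=vision.grab_frame(n); pickle.dump((c,p,d),open(f"pics/{n}.pkl","wb")); return c,p,d
E
python3 - <<'E'
from h import *
s=manip.read_state(); print(s)
for n in("scene","side"):
    c,p,d=grab(n); cv2.imwrite(f"pics/{n}1.png",p); print(n,-c[1].T@c[2],c[0][0,0])
E
```

```text
pics
{'t': 0.0, 'qpos': array([ 1.18322761,  0.38388643,  0.04385035,  1.59958558, -0.01792168,
        1.16118225, -0.04992064]), 'joint_vel': array([-3.87029707e-05, -7.40720956e-04,  1.48501621e-03, -7.20142217e-04,
       -1.76338781e-03, -2.87085158e-04,  3.17723707e-06]), 'effort': array([ 6.77547746e-05, -4.33463001e+01,  1.02476656e+00, -2.49513173e+01,
        1.06509856e-02,  1.15767092e-02, -6.90738389e-06]), 'position': array([ 185.59887798, -622.43432288,  403.2481882 ]), 'eef_rot': array([-1.30926881e-03,  9.89519197e-01,  1.44395215e-01, -2.57717950e-04]), 'wrist_force': array([ 0.55116845,  0.48828124, -0.26680136]), 'wrist_torque': array([-0.02678194, -0.03221   ,  0.02500991]), 'opening': 85.25667632768184}
scene [864.09547105 434.92605269 673.1167951 ] 368.1930339741276
side [ 446.0059804  -708.4501705   664.53510907] 392.6657015205153
```

View pics/scene1.png

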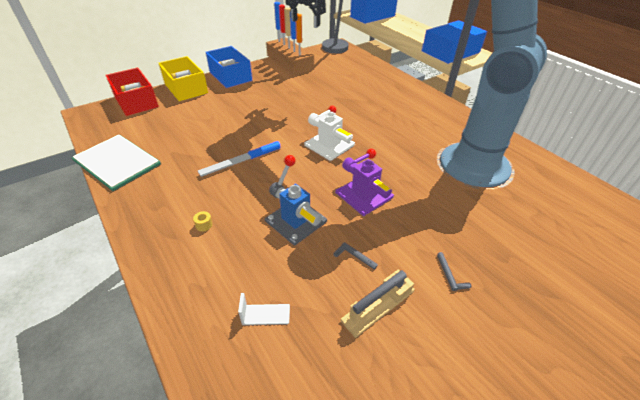

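View pics/side1.png

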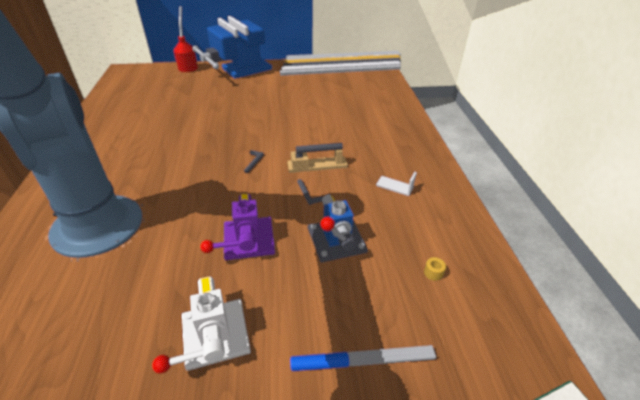

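Candidates, scene view: stands are blue (295,210), purple (365,180) and white (330,135), and I want the blue one. Keys are the one in the wooden rest (380,293) and two smaller loose ones at (355,257) and (455,272), and I want the one in the rest. The blue stand's ball is at (290,160). The bystanders are the file (240,160), bracket (265,312) and bush (202,221).

```bash
cat > m.py <<'E'
from h import *
import sys
def rect(P):
    r=cv2.minAreaRect(P[:,:2].astype(np.float32)); return np.round(r[0],1),np.round(r[1],1),round(r[2],1)
for n,boxes in (("scene",((255,335,140,245),(335,420,262,340))),("side",((300,372,190,262),(283,352,140,175)))):
    c,p,d=pickle.load(open(f"pics/{n}.pkl","rb")); W=cloud(c,d); h=cv2.cvtColor(p,cv2.COLOR_BGR2HSV).astype(int); H,S,V=h[...,0],h[...,1],h[...,2]
    def box(b):
        m=np.zeros(d.shape,bool); m[b[2]:b[3],b[0]:b[1]]=1; return m&(d>0)
    b=box(boxes[0])
    red=b&((H<6)|(H>174))&(S>180)&(V>90); 
    K=c[0]
    cnt=max(cv2.findContours(red.astype(np.uint8),0,2)[0],key=cv2.contourArea); (u,v),r=cv2.minEnclosingCircle(cnt)
    dep=np.percentile(d[red],5)+14; o,dr=ray(c,u,v); print(n,"ball",(o+dr*dep).round(1),"px",u,v,r)
    blue=b&(H>100)&(H<125)&(S>120); z=W[...,2]
    print(" bluetop z",np.percentile(z[blue],[50,90,97]).round(1),rect(W[blue&(abs(z-95)<5)]))
    sc=b&(S<70)&(abs(z-109)<4)&(V>90); print(" screw",sc.sum(),rect(W[sc]) if sc.sum()>5 else "")
    foot=b&(abs(z-12)<4)&(S<110); print(" foot",foot.sum(),rect(W[foot]))
    ye=b&(H>22)&(H<32)&(S>180)&(V>150);print(" yel",ye.sum(),W[ye].mean(0).round(1),rect(W[ye]))
    k=box(boxes[1])
    dk=k&(V<110)&(S<90)&(z>55)&(z<80); print(" key",dk.sum(),rect(W[dk]),np.percentile(z[dk],[10,50,90]).round(1))
    ax=np.linalg.svd(W[dk][:,:2]-W[dk][:,:2].mean(0))[2][0]; print("  axis deg",np.degrees(np.arctan2(ax[1],ax[0])))
    wd=k&(H>12)&(H<28)&(S>40)&(z>25)&(z<56); print(" wood hi",rect(W[wd]))
    bd=k&(H>12)&(H<28)&(S>40)&(abs(z-10)<4); print(" board",bd.sum(),rect(W[bd]))
E
python3 m.py
python3 - <<'E'
from h import *
c,p,d=pickle.load(open("pics/scene.pkl","rb"))
a=cv2.resize(p[145:250,245:345],None,fx=4,fy=4,interpolation=2); b=cv2.resize(p[250:355,330:430],None,fx=4,fy=4,interpolation=2)
cv2.imwrite("pics/crop1.png",np.hstack([a,b]))
E
```

```text
scene ball [ 523.4 -171.2  128.4] px 289.4298095703125 160.0614013671875 5.31600284576416
 bluetop z [51.1 95.3 96.4] (array([558.4, -97.4]), array([49. , 50.3]), 10.2)
 screw 85 (array([ 547.2, -126. ]), array([87.6, 26.1]), 68.9)
 foot 963 (array([ 458.6, -180.8]), array([404.1, 146.7]), 40.0)
 yel 87 [557.  -44.7  69.3] (array([557.1, -44.4]), array([ 7.9, 40.9]), 11.4)
 key 191 (array([547.9, 200.5]), array([ 13.3, 128.5]), 87.8) [60.5 63.8 68.1]
  axis deg 1.3170686367970672
 wood hi (array([539.1, 190.3]), array([143.1,  45.3]), 1.9)
 board 781 (array([550.6, 185.5]), array([157.6, 107.7]), 21.2)
side ball [ 523.2 -174.2  127.8] px 326.47369384765625 223.26315307617188 6.907670497894287
 bluetop z [90.2 94.  95.2] (array([ 557.3, -103.6]), array([50.5, 50.5]), 9.8)
 screw 88 (array([ 552.6, -133.8]), array([93.1, 25.4]), 82.5)
 foot 935 (array([545.9, -41.5]), array([110.5, 238.2]), 10.1)
 yel 0 [nan nan nan] (array([0., 0.]), array([0., 0.]), 0.0)
 key 249 (array([545.5, 185.1]), array([125. ,  17.5]), 3.7) [57.9 63.5 67. ]
  axis deg -175.8006085113221
 wood hi (array([538.1, 182.1]), array([ 45.6, 141.2]), 89.9)
 board 381 (array([541.2, 186.8]), array([165.3,  48.9]), 3.4)m.py:18: RuntimeWarning: Mean of empty slice.
  ye=b&(H>22)&(H<32)&(S>180)&(V>150);print(" yel",ye.sum(),W[ye].mean(0).round(1),rect(W[ye]))
  ret = um.true_divide(
```

View pics/crop1.png

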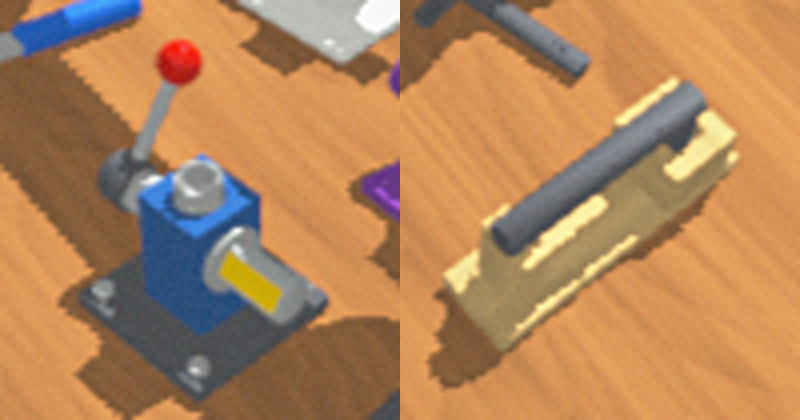

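The crop confirms it: blue stand with its bright setscrew at (295,191) and lever raised, and the large key in the rest with its leg at the robot-side end (402,274). Next I'll work out the first move, hovering above the ball.

```bash
python3 - <<'E'
from h import *
print("shift cm",toolmove([523,-172,400]).round(2))
c,p,d=pickle.load(open("pics/scene.pkl","rb")); W=cloud(c,d)
for n,u,v in(("purple ball",371,153),("purple top",360,165),("white ball",333,110),("bush",202,222),("bracket",265,313),("file",240,160)): print(n,W[v,u].round())
print(vision.calibration("wrist"))
E
```

```text
shift cm [ 45.21 -33.52   0.42]
purple ball [ 288. -141.   70.]
purple top [367. -94.  96.]
white ball [ 243. -377.   69.]
bush [ 753. -195.   30.]
bracket [739.  81.   6.]
file [ 569. -377.   14.]
{'intrinsics': array([[315.09484817,   0.        , 322.69762909],
       [  0.        , 315.09484817, 200.35464039],
       [  0.        ,   0.        ,   1.        ]]), 'rvec': array([-2.33668842,  1.74212803,  0.24191388]), 'tvec': array([-648.12265853,  -33.70434284,  379.19972986])}
```

```bash
python3 -m creep '[[1,[45.2,-33.5,0.4],[0,0,6.6]],[1,[45.2,-33.5,0.4],[0,0,6.6]],[1,[45.2,-33.5,0.4],[0,0,6.6]],[1,[45.2,-33.5,0.4],[0,0,6.6]],[1,[45.2,-33.5,0.4],[0,0,6.6]],[1,[45.2,-33.5,0.4],[0,0,6.6]],[1,[45.2,-33.5,0.4],[0,0,6.6]],[1,[45.2,-33.5,0.4],[0,0,6.6]],[1,[45.2,-33.5,0.4],[0,0,6.6]],[1,[45.2,-33.5,0.4],[0,0,6.6]],[1,[45.2,-33.5,0.4],[0,0,6.6]],[1,[45.2,-33.5,0.4],[0,0,6.6]],[1,[45.2,-33.5,0.4],[0,0,6.6]],[1,[45.2,-33.5,0.4],[0,0,6.6]],[1,[45.2,-33.5,0.4],[0,0,6.6]],[1,[45.2,-33.5,0.4],[0,0,6.6]]]'
python3 - <<'E'
from h import *
s=manip.read_state(); c,p,d=grab("wrist"); cv2.imwrite("pics/w1.png",p)
print(s["qpos"].round(2),s["position"].round(1),"cam",(-c[1].T@c[2]).round(1))
for P in((523,-172,128),(557.5,-100,109)):print(proj(c,P).round())
E
```

```text
t: 1.7
position: [522.0, -175.2, 400.5]
eef_rot: [0.0, 0.996, 0.085, -0.0]
wrist_force: [-0.3, 0.1, 0.9]
opening: 85.4
[ 0.51  0.22 -0.29  1.83  0.07  1.1  -1.21] [ 522.  -175.2  400.5] cam [ 590.1 -162.9  369.7]
[320. 200.]
[240. 139.]
```

View pics/w1.png

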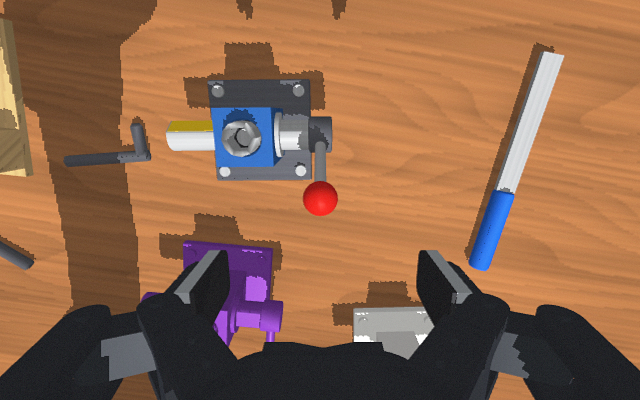

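The wrist view shows the red ball at (320,198), the screw at (241,138) with its hex socket, and the blue top and foot nearly square to the tool.

```bash
cat > mw.py <<'E'
from h import *
c,p,d=pickle.load(open("pics/wrist.pkl","rb")); h=cv2.cvtColor(p,cv2.COLOR_BGR2HSV).astype(int);H,S,V=h[...,0],h[...,1],h[...,2]; W=cloud(c,d)
def pl(pts,z): return np.array([onz(c,u,v,z)[:2] for u,v in pts])
m=((H<6)|(H>174))&(S>180)&(V>90); cnt=max(cv2.findContours(m.astype(np.uint8),0,2)[0],key=cv2.contourArea)
(u,v),r=cv2.minEnclosingCircle(cnt); dep=d[int(v)-2:int(v)+3,int(u)-2:int(u)+3].min()+14; o,dr=ray(c,u,v); print("ball",u,v,r,(o+dr*dep).round(1))
x0,y0=[int(q) for q in proj(c,(557.5,-100,100))]
b=np.zeros(d.shape,bool); b[max(0,y0-45):y0+45,max(0,x0-45):x0+45]=1
bl=b&(H>100)&(H<125)&(S>120)&(abs(W[...,2]-95)<6); P=pl(np.argwhere(bl)[:,::-1],95).astype(np.float32); print("top",cv2.minAreaRect(P))
sc=b&(abs(W[...,2]-109)<5)&(S<90); print("screw n",sc.sum(),"z",np.median(W[sc][:,2]))
cnt=max(cv2.findContours(sc.astype(np.uint8),0,1)[0],key=cv2.contourArea); q=pl(cnt[:,0],109); print("screw circ",cv2.minEnclosingCircle(q.astype(np.float32)), q.mean(0), proj(c,[*q.mean(0),109]))
u,v=[int(round(t)) for t in proj(c,[*q.mean(0),109])]
cv2.imwrite("pics/hex.png",cv2.resize(p[v-28:v+28,u-28:u+28],None,fx=10,fy=10,interpolation=2))
E
python3 mw.py
```

```text
ball 319.8999938964844 198.3000030517578 17.40412712097168 [ 524.7 -172.   128.6]
top ((557.845458984375, -99.43267822265625), (49.74158477783203, 50.946414947509766), 10.167743682861328)
screw n 622 z 108.71464723536954
screw circ ((557.995849609375, -99.56694030761719), 14.646086692810059) [558.29461753 -99.53633156] [239.17519259 138.24613007]
```

```bash
python3 - <<'E'
from h import *
s=manip.read_state();print(s["position"],manip.grasp_offset,toolmove([525.4,-172.1,128.6+155]))
E
```

```text
[ 522.18772742 -174.75035721  400.59417681] 154.70000000000002 [ 0.3689945  -0.21236025 11.69908335]
```

View pics/hex.png

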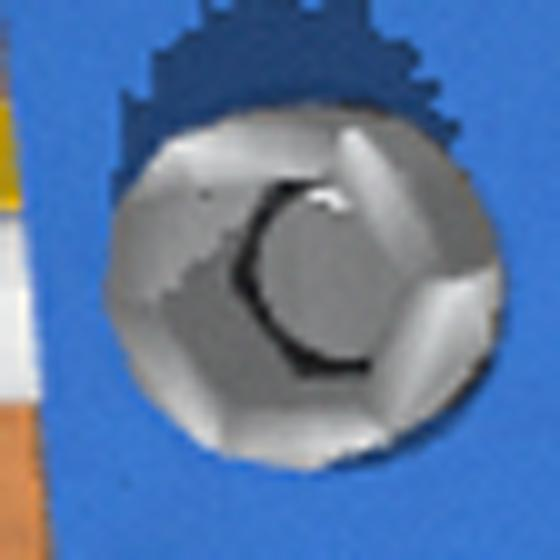

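The hex socket's corners are visible at roughly (445,275) and (375,430); I'll measure it closer later. Now I'll grip the ball.

```bash
python3 -m creep '[[0.5,[0.3,-0.2,4],[0,0,0]],[0.5,[0.3,-0.2,8],[0,0,0]],[0.5,[0.3,-0.2,11.7],[0,0,0]],[0.5,[0.3,-0.2,11.7],[0,0,0]],[0.5,[0.3,-0.2,11.7],[0,0,0]],[0,[0.3,-0.2,11.7],[0,0,0]],[0,[0.3,-0.2,11.7],[0,0,0]],[0,[0.3,-0.2,11.7],[0,0,0]],[0,[0.3,-0.2,11.7],[0,0,0]],[0,[0.3,-0.2,11.7],[0,0,0]],[0,[0.3,-0.2,11.7],[0,0,0]]]'
```

```text
t: 2.85
position: [526.5, -171.7, 285.9]
eef_rot: [0.002, 0.996, 0.087, 0.001]
wrist_force: [-0.5, -3.1, 5.7]
opening: 24.8
```

```bash
python3 -m creep '[[0,[-0.5,0,0.4],[0,0,0]],[0,[-1.1,0,0.9],[0,0,0]],[0,[-1.7,0,1.5],[0,0,0]],[0,[-2.2,0,2.1],[0,0,0]],[0,[-2.6,0,2.8],[0,0,0]],[0,[-2.9,0,3.5],[0,0,0]],[0,[-3.2,0,4.3],[0,0,0]],[0,[-3.4,0,5.1],[0,0,0]],[0,[-3.5,0,5.9],[0,0,0]],[0,[-3.55,0,6.65],[0,0,0]],[0,[-3.55,0,6.65],[0,0,0]],[0,[-3.55,0,6.65],[0,0,0]],[0,[-3.55,0,6.65],[0,0,0]]]'
python3 - <<'E'
from h import *
for n in("side",):
    c,p,d=grab(n); h=cv2.cvtColor(p,cv2.COLOR_BGR2HSV).astype(int);H,S,V=h[...,0],h[...,1],h[...,2]; 
    cv2.imwrite("pics/side2.png",cv2.resize(p[150:300,240:420],None,fx=4,fy=4))
s=manip.read_state();print(s["position"],s["wrist_force"])
E
```

```text
t: 4.15
position: [490.8, -178.2, 217.8]
eef_rot: [0.001, 0.996, 0.086, 0.0]
wrist_force: [-0.7, -5.1, 0.5]
opening: 25.2
[ 490.83912675 -178.20511488  217.8537906 ] [-1.68679607 -5.40990197  0.72244865]
```

View pics/side2.png

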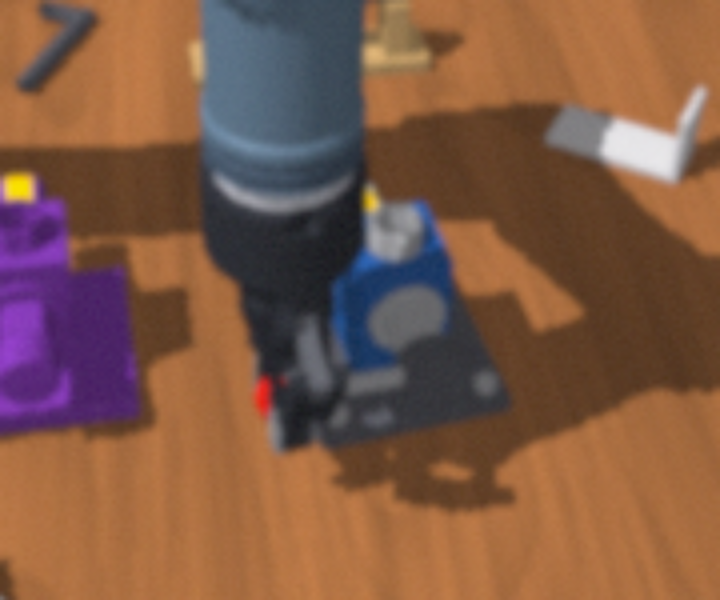

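The lever now lies nearly level. I'll release it, back off and check from closer up.

```bash
python3 -m creep '[[0.5,[0,0,0],[0,0,0]],[0.5,[0,0,0],[0,0,0]],[0.5,[0,0,0],[0,0,0]],[0.5,[0,0,-4],[0,0,0]],[0.5,[0,0,-8.2],[0,0,0]],[0.5,[-0.4,-3,-8.2],[0,0,0]],[0.5,[-0.4,-5.8,-8.2],[0,0,0]],[0.5,[-0.4,-5.8,-8.2],[0,0,0]],[0.5,[-0.4,-5.8,-8.2],[0,0,0]],[0.5,[-0.4,-5.8,-8.2],[0,0,0]]]'
python3 - <<'E'
from h import *
c,p,d=grab("wrist"); print((-c[1].T@c[2]).round(1)); cv2.imwrite("pics/w2.png",p)
E
python3 mw.py
```

```text
t: 5.2
position: [476.8, -120.5, 299.0]
eef_rot: [0.0, 0.996, 0.087, -0.0]
wrist_force: [-0.2, -1.2, -0.1]
opening: 43.1
[ 544.9 -108.   268.3]
ball 411.5 212.89999389648438 21.077573776245117 [ 490.7 -178.5   65.4]
top ((557.56005859375, -99.14459228515625), (43.319637298583984, 47.73020553588867), 9.938076972961426)
screw n 1754 z 108.78082442136477
screw circ ((557.5285034179688, -99.15899658203125), 14.381762504577637) [557.80859735 -99.07856214] [308.87816577  80.98488555]
```

View pics/w2.png

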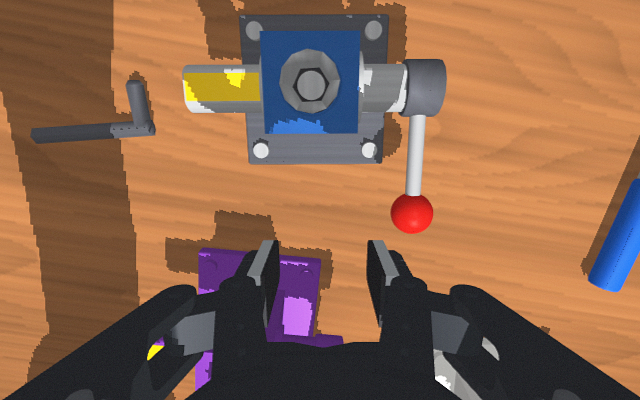

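The lever is down with the ball at (411,213), and the yellow flat at (220,88) faces up. Next I'll get the exact turn from the depth data: flat normal, sphere fit and rod slope.

```bash
cat > ang.py <<'E'
from h import *
from scipy.optimize import least_squares
c,p,d=pickle.load(open("pics/wrist.pkl","rb")); h=cv2.cvtColor(p,cv2.COLOR_BGR2HSV).astype(int);H,S,V=h[...,0],h[...,1],h[...,2]; W=cloud(c,d)
er=lambda m,k=3:cv2.erode(m.astype(np.uint8),np.ones((k,k)))>0
O=np.array([557.7,-99.2,0]); y=np.radians(10); Rs=np.array([[np.cos(y),np.sin(y),0],[-np.sin(y),np.cos(y),0],[0,0,1]])
L=(W-O)@Rs.T
box=lambda x0,x1,y0,y1,z0,z1:(L[...,0]>x0)&(L[...,0]<x1)&(L[...,1]>y0)&(L[...,1]<y1)&(L[...,2]>z0)&(L[...,2]<z1)&(d>0)
ye=er(((H>20)&(H<34)&(S>150)&box(-20,20,30,80,50,90)))
P=L[ye]; A=np.c_[P[:,0],P[:,1],np.ones(len(P))]; k=np.linalg.lstsq(A,P[:,2],rcond=None)[0]; print("yellow",len(P),k,P.mean(0),"turn deg",-np.degrees(np.arctan(k[0])))
m=er(((H<6)|(H>174))&(S>180)&(V>60)); P=L[m]
f=least_squares(lambda q:np.linalg.norm(P-q,axis=1)-14,P.mean(0)-[0,0,8],loss="soft_l1").x; print("ball",f,"turn",np.degrees(np.arcsin((f[2]-62)/80)))
rod=(S<60)&box(-64,-20,-75,-57,40,90); P=L[rod]; 
xs=np.arange(-62,-20,6); t=[(x,np.percentile(P[abs(P[:,0]-x)<3][:,2],85)) for x in xs if (abs(P[:,0]-x)<3).sum()>8]; t=np.array(t); print("rod",np.c_[t].round(1).tolist(),"turn",np.degrees(np.arctan(-np.polyfit(t[:,0],t[:,1],1)[0])))
tp=box(-24,24,-24,24,90,100)&(H>100)&(H<125); print("blocktop z",np.median(L[tp][:,2]), "slope", np.linalg.lstsq(np.c_[L[tp][:,:2],np.ones(tp.sum())],L[tp][:,2],rcond=None)[0][:2])
E
python3 ang.py
python3 - <<'E'
from h import *
c,p,d=pickle.load(open("pics/wrist.pkl","rb")); cv2.imwrite("pics/hex2.png",cv2.resize(p[41:121,269:349],None,fx=7,fy=7,interpolation=2))
for u,v in((322.7,0),):pass
o=onz(c,309,81,109); q=onz(c,329,81,109)-o; print("img +u yaw",np.degrees(np.arctan2(q[1],q[0]))); q=onz(c,309,101,109)-o; print("img +v yaw",np.degrees(np.arctan2(q[1],q[0])))
E
```

```text
yellow 1775 [-4.15268467e-02 -8.66124771e-04  7.39778410e+01] [ 0.38421232 52.26018123 73.91662201] turn deg 2.377946775375933
ball [-79.8145861  -65.98533992  65.09898038] turn 2.2200366647458156
rod [[-62.0, 69.5], [-56.0, 69.4], [-50.0, 69.2], [-44.0, 68.9], [-38.0, 68.6], [-32.0, 68.6], [-26.0, 68.3]] turn 2.0240604950002212
blocktop z 95.11368841837974 slope [0.00153435 0.00013119]
img +u yaw -80.06146670335134
img +v yaw -170.73332372824171
```

View pics/hex2.png

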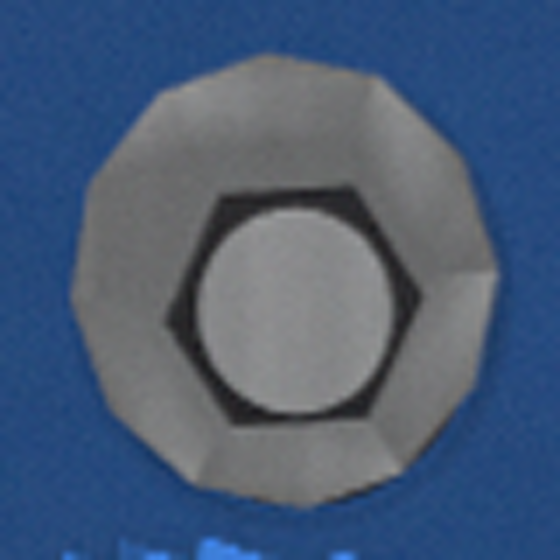

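Three measurements agree on about +2.2°, so the ball is 3 mm too high. The socket's corners sit at about -4.5° in the image, which puts them at world yaw 44° and 104°. I'll press the ball down with closed fingers.

```bash
python3 - <<'E'
from h import *
s=manip.read_state();print(s["position"],s["wrist_force"],toolmove([490.6,-178.1,255]))
E
```

```text
[ 476.84812176 -120.82031968  298.98158156] [-0.50135954 -0.42420577  0.68061042] [0.36795289 5.87883506 4.39868884]
```

```bash
python3 -m creep '[[0,[0.3,3,0],[0,0,0]],[0,[0.3,5.9,0],[0,0,0]],[0,[0.3,5.9,1.5],[0,0,0]],[0,[0.3,5.9,3],[0,0,0]],[0,[0.3,5.9,4.2],[0,0,0]],[0,[0.3,5.9,4.4],[0,0,0]],[0,[0.3,5.9,4.4],[0,0,0]]]'
python3 -m creep '[[0,[0,0,0.1],[0,0,0]],[0,[0,0,0.2],[0,0,0]],[0,[0,0,0.3],[0,0,0]],[0,[0,0,0.3],[0,0,0]]]'
python3 -m creep '[[0,[0,0,0.1],[0,0,0]],[0,[0,0,0.2],[0,0,0]],[0,[0,0,0.2],[0,0,0]]]'
```

```text
t: 5.95
position: [489.8, -177.6, 254.6]
eef_rot: [-0.0, 0.996, 0.087, -0.001]
wrist_force: [0.1, 0.4, 0.2]
opening: -0.1
t: 6.35
position: [490.2, -177.5, 252.6]
eef_rot: [0.0, 0.996, 0.087, 0.0]
wrist_force: [0.0, 0.2, -0.0]
opening: 0.4
t: 6.65
position: [490.0, -177.6, 250.2]
eef_rot: [0.0, 0.996, 0.087, 0.0]
wrist_force: [-0.1, -0.0, 1.1]
opening: 0.0
```

```bash
python3 -m creep '[[0,[0,0,0.1],[0,0,0]],[0,[0,0,0.15],[0,0,0]],[0,[0,0,0.15],[0,0,0]]]'
python3 -m creep '[[0,[0,0,-3],[0,0,0]],[0,[0,-3,-5],[0,0,0]],[0,[0,-5.8,-5],[0,0,0]],[0,[0,-5.8,-5],[0,0,0]],[0,[0,-5.8,-5],[0,0,0]]]'
python3 -c "
from h import *
grab('wrist')"; python3 ang.py
```

```text
t: 6.95
position: [489.8, -177.7, 248.5]
eef_rot: [-0.0, 0.996, 0.087, -0.0]
wrist_force: [-0.1, -0.6, 1.2]
opening: 0.2
t: 7.45
position: [479.8, -119.7, 298.6]
eef_rot: [0.0, 0.996, 0.088, 0.0]
wrist_force: [0.4, -0.5, -0.2]
opening: 0.4
yellow 1684 [7.15310298e-03 7.25727352e-04 7.38878727e+01] [-0.31636621 52.09124008 73.92341376] turn deg -0.4098356212335082
ball [-79.8710818  -65.99847401  61.1592087 ] turn -0.6021834973551565
rod [[-62.0, 66.6], [-56.0, 66.7], [-50.0, 66.7], [-44.0, 66.6], [-38.0, 67.0], [-32.0, 66.8], [-26.0, 67.0]] turn -0.5397184100190815
blocktop z 95.12715816343825 slope [0.00143814 0.00044187]
```

Shaft turn is now about -0.5°, which is good. Now to the key: hover above it and look.

```bash
python3 - <<'E'
from h import *
s=manip.read_state();print(s["position"],toolmove([490,186,330]))
E
```

```text
[ 479.78147346 -120.74496786  298.3883226 ] [  6.34041157 -30.02820237  -3.17303656]
```

```bash
python3 -m creep '[[0.5,[1,-4,-3.2],[0,0,0]],[0.5,[6.3,-30,-3.2],[0,0,7.5]],[0.5,[6.3,-30,-3.2],[0,0,7.5]],[0.5,[6.3,-30,-3.2],[0,0,7.5]],[0.5,[6.3,-30,-3.2],[0,0,7.5]],[0.5,[6.3,-30,-3.2],[0,0,7.5]],[0.5,[6.3,-30,-3.2],[0,0,7.5]],[0.5,[6.3,-30,-3.2],[0,0,7.5]],[0.5,[6.3,-30,-3.2],[0,0,7.5]],[0.5,[6.3,-30,-3.2],[0,0,7.5]],[0.5,[6.3,-30,-3.2],[0,0,7.5]],[0.5,[6.3,-30,-3.2],[0,0,7.5]]]'
cat > key.py <<'E'
from h import *
c,p,d=grab("wrist"); cv2.imwrite("pics/w3.png",p); h=cv2.cvtColor(p,cv2.COLOR_BGR2HSV).astype(int);H,S,V=h[...,0],h[...,1],h[...,2]; W=cloud(c,d)
near=(abs(W[...,0]-545)<110)&(abs(W[...,1]-186)<60)&(d>0)
k=near&(abs(W[...,2]-65)<11)&(S<90)
n,lab,st,_=cv2.connectedComponentsWithStats(k.astype(np.uint8)); i=1+st[1:,4].argmax(); P=W[lab==i]
print("key",len(P),st[i],"z",np.percentile(P[:,2],[5,50,95]).round(1)); r=cv2.minAreaRect(P[:,:2].astype(np.float32)); print(r)
print(P[:,:2].min(0),P[:,:2].max(0))
# centreline per x
for x in range(480,620,15):
    q=P[abs(P[:,0]-x)<4]
    if len(q)>10: print(x,len(q),((q[:,1].min()+q[:,1].max())/2).round(1),np.ptp(q[:,1]).round(1),q[:,2].max().round(1))
w=near&(H>10)&(H<30)&(S>40)
for z,t in((40,4),(52,4),(10,4)):
    Q=W[w&(abs(W[...,2]-z)<t)]; print("wood",z,len(Q),cv2.minAreaRect(Q[:,:2].astype(np.float32)) if len(Q) else "")
E
python3 key.py
```

```text
t: 8.7
position: [490.2, 184.3, 330.5]
eef_rot: [0.0, 1.0, 0.02, -0.0]
wrist_force: [-0.3, 1.2, -0.6]
opening: 43.0
key 4797 [ 300   31   31  184 4797] z [61.1 67.9 69.5]
((547.0176391601562, 191.64450073242188), (128.5976104736328, 19.58282470703125), 3.4401464462280273)
[482.8390903  178.71438311] [611.62594566 205.11664743]
480 29 187.9 18.3 69.7
495 245 188.7 19.1 69.9
510 261 189.6 19.6 70.4
525 276 190.1 19.2 70.3
540 294 191.4 19.0 70.0
555 307 192.3 19.5 70.0
570 322 192.8 19.0 70.6
585 335 193.6 19.4 71.0
600 359 194.9 19.1 70.4
615 12 191.0 10.1 67.8
wood 40 1511 ((531.2710571289062, 190.84066772460938), (124.27079010009766, 43.72640609741211), 3.440222978591919)
wood 52 336 ((601.1837768554688, 195.11563110351562), (16.235679626464844, 29.53667640686035), 2.979163646697998)
wood 10 2700 ((568.847412109375, 193.06370544433594), (111.58059692382812, 44.172908782958984), 3.5437822341918945)
```

View pics/w3.png

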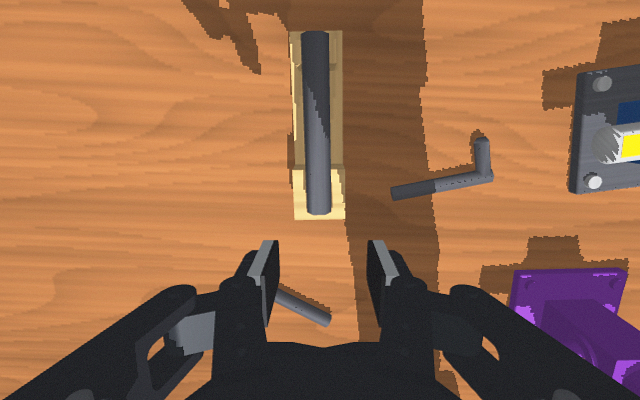

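The key lies at yaw 3.4° with its leg at (491.5,188.5), so the grip point is (541.4,191.5). Moving in to grasp it.

```bash
python3 - <<'E'
from h import *
s=manip.read_state();print(s["position"],s["eef_rot"],toolmove([541.4,191.5,214]))
E
```

```text
[490.12056442 184.66727351 330.62805941] [ 2.51093708e-04  9.99785632e-01  2.07033254e-02 -3.42250900e-06] [ 5.15203464 -0.47625537 11.66247954]
```

```bash
python3 -m creep '[[0.6,[2.5,-0.2,2],[0,0,-1]],[0.6,[5.1,-0.5,5],[0,0,-1]],[0.6,[5.1,-0.5,8],[0,0,-1]],[0.6,[5.1,-0.5,11.6],[0,0,-1]],[0.6,[5.1,-0.5,11.6],[0,0,-1]],[0.6,[5.1,-0.5,11.6],[0,0,-1]],[0,[5.1,-0.5,11.6],[0,0,-1]],[0,[5.1,-0.5,11.6],[0,0,-1]],[0,[5.1,-0.5,11.6],[0,0,-1]],[0,[5.1,-0.5,11.6],[0,0,-1]],[0,[5.1,-0.5,11.6],[0,0,-1]],[0,[5.1,-0.5,11.6],[0,0,-1]]]'
python3 -c "
from h import *
s=manip.read_state();print(s['position'],s['eef_rot'],s['wrist_force'],s['wrist_torque'])"
```

```text
t: 9.95
position: [541.7, 193.3, 217.1]
eef_rot: [0.0, 1.0, 0.031, 0.002]
wrist_force: [-1.0, -2.0, 6.9]
opening: 16.1
[541.72450732 193.30559384 217.09971191] [9.46060561e-05 9.99525972e-01 3.07274418e-02 1.90961638e-03] [-1.03632473 -2.02952059  6.89577836] [-0.32240404  0.12849131  0.08242082]
```

```bash
python3 -m creep '[[0,[0,0,-1],[0,0,0]],[0,[0,0,-2],[0,0,0]],[0,[0,0,-4],[0,0,0]],[0,[0,0,-7],[0,0,0]],[0,[0,0,-10],[0,0,0]],[0,[0,0,-12.5],[0,0,0]],[0,[0,0,-12.5],[0,0,0]],[0,[0,0,-12.5],[0,0,0]]]'
cat > keyz.py <<'E'
from h import *
s=manip.read_state();print(s["position"],s["eef_rot"].round(4),s["wrist_force"].round(1),s["wrist_torque"].round(2),s["qpos"].round(2))
c,p,d=grab("wrist"); W=cloud(c,d); h=cv2.cvtColor(p,cv2.COLOR_BGR2HSV).astype(int)
q=s["eef_rot"]; T=R.from_quat([q[1],q[2],q[3],q[0]]); L=T.inv().apply((W-s["position"]).reshape(-1,3)).reshape(W.shape)
m=(d>0)&(L[...,0]>20)&(L[...,0]<80)&(abs(L[...,1])<25)&(L[...,2]>125)&(L[...,2]<185)
P=L[m]; print("arm pts",len(P), P.min(0),P.max(0))
for x in range(24,76,8):
    r=P[abs(P[:,0]-x)<3]
    if len(r)>5: print(x,"y mid",((r[:,1].min()+r[:,1].max())/2).round(1),"w",np.ptp(r[:,1]).round(1),"top z",np.percentile(r[:,2],3).round(1))
E
python3 keyz.py
```

```text
t: 10.75
position: [540.0, 193.2, 339.6]
eef_rot: [0.0, 1.0, 0.031, -0.0]
wrist_force: [0.2, -0.9, -3.2]
opening: 16.3
[539.97300493 193.23011386 339.62674888] [ 1.000e-04  9.995e-01  3.070e-02 -2.000e-04] [ 0.2 -0.9 -3.2] [-0.01 -0.02 -0.01] [ 0.01  0.35 -0.5   1.82  0.2   1.01 -2.08]
arm pts 5959 [ 20.00458775 -10.04933283 146.32547213] [ 68.86900267   9.97441733 163.3315566 ]
24 y mid -0.4 w 19.2 top z 147.6
32 y mid -0.1 w 19.3 top z 147.5
40 y mid 0.0 w 19.3 top z 147.3
48 y mid -0.1 w 19.5 top z 147.4
56 y mid 0.0 w 19.6 top z 147.3
64 y mid 0.2 w 19.6 top z 147.3
```

The key is centred in the jaws and level. The leg axis is 51 mm behind the TCP, and the tip is 207 mm below it. Now I'll carry it over the screw.

```bash
python3 -m creep '[[0,[-0.1,2,0],[0,0,-8]],[0,[-0.2,4,0],[0,0,-16]],[0,[-0.3,6,0],[0,0,-24]],[0,[-0.4,8,0],[0,0,-32]],[0,[-0.4,10,0],[0,0,-40]],[0,[-0.5,12,0],[0,0,-48]],[0,[-0.6,14,0],[0,0,-56]],[0,[-0.7,16,0],[0,0,-64]],[0,[-0.8,18,0],[0,0,-72]],[0,[-0.9,20,0],[0,0,-80]],[0,[-0.9,22,0],[0,0,-88]],[0,[-1,24.3,0],[0,0,-96]],[0,[-1,24.3,0.4],[0,0,-100.8]],[0,[-1,24.3,0.4],[0,0,-100.8]],[0,[-1,24.3,0.4],[0,0,-100.8]],[0,[-1,24.3,0.4],[0,0,-100.8]],[0,[-1,24.3,0.4],[0,0,-100.8]]]'
cat > tip.py <<'E'
from h import *
s=manip.read_state(); q=s["eef_rot"]; T=R.from_quat([q[1],q[2],q[3],q[0]])
print(s["position"].round(2),s["wrist_force"].round(1),s["wrist_torque"].round(2),"yaw",round(2*np.degrees(np.arctan2(q[2],q[1])),2),"tilt",q.round(4)[[0,3]])
t=s["position"]+T.apply([-51.1,0,207.2]); print("tip",t.round(1),"err to screw (tool cm)",(T.inv().apply(np.array([557.7,-99.2,109])-t)/10).round(2), "q7",s["qpos"][6].round(2))
E
python3 tip.py
python3 - <<'E'
from h import *
o=[]
for n in("scene","side"):
    c,p,d=grab(n); u,v=[int(t) for t in proj(c,(557.7,-99.2,120))]; o.append(cv2.resize(p[v-45:v+45,u-45:u+45],None,fx=4.4,fy=4.4,interpolation=2))
cv2.imwrite("pics/ov.png",np.hstack(o))
E
```

```text
t: 12.5
position: [545.4, -49.0, 335.6]
eef_rot: [-0.0, 0.613, 0.79, 0.0]
wrist_force: [0.7, 0.0, -2.3]
opening: 15.9
[545.37 -48.98 335.56] [ 0.7  0.  -2.3] [ 0.02  0.04 -0.01] yaw 104.36 tilt [-0.0002  0.0001]
tip [558.  -98.4 128.3] err to screw (tool cm) [-0.07 -0.05  1.93] q7 0.05
```

View pics/ov.png

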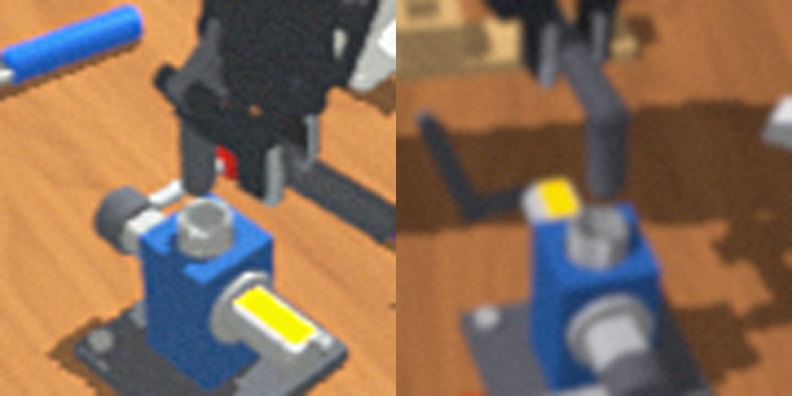

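In both views the leg hangs over the socket. Lowering it gently now.

```bash
python3 -m creep '[[0,[-0.05,-0.05,0.7],[0,0,0]],[0,[-0.05,-0.05,1.4],[0,0,0]],[0,[-0.05,-0.05,1.8],[0,0,0]],[0,[-0.05,-0.05,2.1],[0,0,0]],[0,[-0.05,-0.05,2.4],[0,0,0]],[0,[-0.05,-0.05,2.4],[0,0,0]]]'; python3 tip.py
```

```text
t: 13.2
position: [544.7, -50.2, 311.7]
eef_rot: [-0.001, 0.614, 0.79, -0.001]
wrist_force: [-2.2, 1.1, 0.3]
opening: 16.4
[544.74 -50.16 311.69] [-2.2  1.1  0.3] [ 0.1   0.59 -0.12] yaw 104.31 tilt [-0.0008 -0.0006]
tip [557.  -99.7 104.5] err to screw (tool cm) [ 0.03  0.08 -0.45] q7 0.03
```

```bash
python3 -m creep '[[0,[0.05,-0.05,0.2],[0,0,0]],[0,[0.05,-0.05,0.4],[0,0,0]],[0,[0.05,-0.05,0.6],[0,0,0]],[0,[0.05,-0.05,0.6],[0,0,0]]]'; python3 tip.py
```

```text
t: 13.6
position: [544.1, -49.0, 305.9]
eef_rot: [-0.001, 0.613, 0.79, 0.0]
wrist_force: [-2.8, 3.1, -0.9]
opening: 16.0
[544.09 -48.99 305.86] [-2.8  3.1 -0.9] [ 0.57  0.64 -0.11] yaw 104.36 tilt [-0.0006  0.0003]
tip [556.6 -98.2  98.6] err to screw (tool cm) [-0.12  0.08 -1.04] q7 0.02
```

```bash
python3 -m creep '[[0,[0,-0.05,0.3],[0,0,0]],[0,[0,-0.05,0.6],[0,0,0]],[0,[0,-0.05,0.9],[0,0,0]],[0,[0,-0.05,1.1],[0,0,0]],[0,[0,-0.05,1.2],[0,0,0]],[0,[0,-0.05,1.2],[0,0,0]]]'; python3 tip.py
```

```text
t: 14.2
position: [543.8, -49.5, 293.0]
eef_rot: [-0.001, 0.613, 0.79, 0.0]
wrist_force: [-1.8, 4.8, -0.5]
opening: 15.9
[543.81 -49.45 293.04] [-1.8  4.8 -0.5] [ 0.96  0.58 -0.11] yaw 104.35 tilt [-0.0008  0.0005]
tip [556.3 -98.6  85.7] err to screw (tool cm) [-0.09  0.12 -2.33] q7 0.01
```

```bash
python3 -m creep '[[0,[0,0,0.1],[0,0,0]],[0,[0,0,0.2],[0,0,0]],[0,[0,0,0.2],[0,0,0]]]'; python3 tip.py
```

```text
t: 14.5
position: [544.0, -49.1, 292.2]
eef_rot: [-0.001, 0.613, 0.79, 0.0]
wrist_force: [-4.4, 4.6, 3.7]
opening: 16.1
[544.01 -49.06 292.19] [-4.4  4.6  3.7] [ 0.93  1.06 -0.18] yaw 104.34 tilt [-0.0007  0.0003]
tip [556.5 -98.3  84.9] err to screw (tool cm) [-0.11  0.09 -2.41] q7 0.01
```

The key is bottomed in the socket: 22 mm in, with the force rising. I'll open slightly and slide out along the arm to about 100 mm.

```bash
python3 -m creep '[[0.32,[0,0,-0.1],[0,0,0]],[0.32,[0,0,-0.2],[0,0,0]],[0.32,[0,0,-0.3],[0,0,0]],[0.32,[0,0,-0.3],[0,0,0]],[0.32,[0,0,-0.3],[0,0,0]],[0.32,[1.5,0,-0.3],[0,0,0]],[0.32,[3,0,-0.3],[0,0,0]],[0.32,[4.9,0,-0.3],[0,0,0]],[0.32,[4.9,0,-0.3],[0,0,0]],[0.32,[4.9,0,-0.3],[0,0,0]],[0.32,[4.9,0,-0.3],[0,0,0]]]'
cat > tq.py <<'E'
from h import *
s=manip.read_state(); q=s["eef_rot"]; T=R.from_quat([q[1],q[2],q[3],q[0]]); C=np.array([556.7,-98.5]); a=s["position"][:2]-C
f=T.inv().apply(s["wrist_force"]); print("r",np.hypot(*a).round(1),"phi",np.degrees(np.arctan2(a[1],a[0])).round(1),"yaw",round(2*np.degrees(np.arctan2(q[2],q[1])),1),"z",s["position"][2].round(1),"F tool",f.round(2),"M tool",T.inv().apply(s["wrist_torque"]).round(2),"open",round(s["opening"],1),"t",round(s["t"],2),"q",s["qpos"].round(2))
E
python3 tq.py
python3 - <<'E'
from h import *
c,p,d=grab("wrist"); cv2.imwrite("pics/w4.png",p); o=[]
for n in("scene","side"):
    c,p,d=grab(n); u,v=[int(t) for t in proj(c,(557.7,-80,120))]; o.append(cv2.resize(p[v-50:v+50,u-50:u+50],None,fx=4,fy=4,interpolation=2))
cv2.imwrite("pics/ov2.png",np.hstack(o))
E
```

```text
t: 15.6
position: [532.0, -3.3, 294.6]
eef_rot: [0.0, 0.614, 0.79, -0.0]
wrist_force: [0.5, -0.4, 0.3]
opening: 27.2
r 98.4 phi 104.6 yaw 104.3 z 294.6 F tool [-0.48  0.35 -0.31] M tool [-0.03 -0.02  0.02] open 27.2 t 15.6 q [ 0.54  0.38 -0.7   1.95  0.31  0.92 -0.07]
```

View pics/ov2.png

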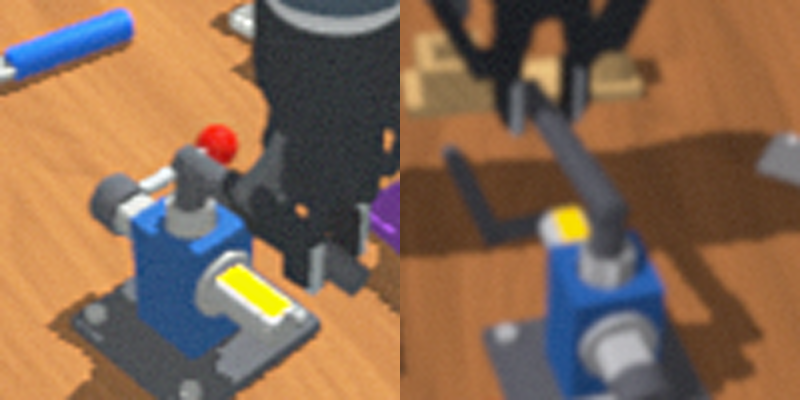

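The key stands seated, arm level, with the jaws straddling the arm near its end. Start the clockwise sweep.

```bash
python3 -m creep '[[0.32,[-0.02,0.7,0],[0,0,4]],[0.32,[-0.1,1.39,0],[0,0,8]],[0.32,[-0.22,2.08,0],[0,0,12]],[0.32,[-0.39,2.76,0],[0,0,16]],[0.32,[-0.39,2.76,0],[0,0,16]],[0.32,[-0.39,2.76,0],[0,0,16]]]' >/dev/null; python3 tq.py
python3 -m creep '[[0.32,[-0.02,0.7,0],[0,0,4]],[0.32,[-0.1,1.39,0],[0,0,8]],[0.32,[-0.1,1.39,0],[0,0,8]],[0.32,[-0.1,1.39,0],[0,0,8]]]' >/dev/null; python3 tq.py
```

```text
r 98.1 phi 88.4 yaw 88.3 z 294.4 F tool [ 0.22 -0.49 -0.24] M tool [ 0.1  -0.11  0.  ] open 27.2 t 16.35 q [ 0.46  0.42 -0.64  1.88  0.3   0.94 -0.34]
r 98.4 phi 80.4 yaw 80.4 z 294.5 F tool [-0.26  0.03 -0.25] M tool [ 0.2  -0.11  0.05] open 27.5 t 16.75 q [ 0.43  0.43 -0.6   1.85  0.3   0.95 -0.47]
```

```bash
python3 -m creep '[[0.32,[-0.02,0.7,0],[0,0,4]],[0.32,[-0.1,1.39,0],[0,0,8]],[0.32,[-0.1,1.39,0],[0,0,8]],[0.32,[-0.1,1.39,0],[0,0,8]]]' >/dev/null; python3 tq.py
python3 -m creep '[[0.32,[-0.02,0.7,0],[0,0,4]],[0.32,[-0.1,1.39,0],[0,0,8]],[0.32,[-0.1,1.39,0],[0,0,8]],[0.32,[-0.1,1.39,0],[0,0,8]]]' >/dev/null; python3 tq.py
python3 -m creep '[[0.32,[-0.02,0.7,0],[0,0,4]],[0.32,[-0.1,1.39,0],[0,0,8]],[0.32,[-0.1,1.39,0],[0,0,8]],[0.32,[-0.1,1.39,0],[0,0,8]]]' >/dev/null; python3 tq.py
```

```text
r 98.7 phi 72.3 yaw 72.4 z 294.6 F tool [-0.39  0.24  0.4 ] M tool [ 0.16 -0.12 -0.01] open 27.0 t 17.15 q [ 0.4   0.45 -0.57  1.82  0.29  0.95 -0.6 ]
r 98.9 phi 64.3 yaw 64.5 z 294.6 F tool [-1.06 -0.3   0.16] M tool [ 0.14 -0.11  0.03] open 27.4 t 17.55 q [ 0.38  0.47 -0.53  1.79  0.28  0.96 -0.72]
r 98.9 phi 56.2 yaw 56.5 z 294.7 F tool [-2.45 -0.09  0.44] M tool [ 0.16 -0.08 -0.06] open 27.3 t 17.95 q [ 0.36  0.48 -0.5   1.76  0.27  0.97 -0.83]
```

```bash
python3 -m creep '[[0.32,[-0.02,0.7,0],[0,0,4]],[0.32,[-0.1,1.39,0],[0,0,8]],[0.32,[-0.1,1.39,0],[0,0,8]],[0.32,[-0.1,1.39,0],[0,0,8]]]' >/dev/null; python3 tq.py
python3 -m creep '[[0.32,[-0.02,0.7,0],[0,0,4]],[0.32,[-0.1,1.39,0],[0,0,8]],[0.32,[-0.1,1.39,0],[0,0,8]],[0.32,[-0.1,1.39,0],[0,0,8]]]' >/dev/null; python3 tq.py
```

```text
r 99.0 phi 48.1 yaw 48.5 z 294.7 F tool [-0.15 -0.23 -0.45] M tool [0.14 0.01 0.01] open 27.3 t 18.35 q [ 0.34  0.49 -0.47  1.73  0.26  0.98 -0.95]
r 99.2 phi 40.1 yaw 40.5 z 294.7 F tool [-0.05 -1.1   0.06] M tool [0.13 0.04 0.02] open 27.5 t 18.75 q [ 0.33  0.5  -0.43  1.71  0.25  0.98 -1.06]
```

```bash
python3 -m creep '[[0.32,[-0.02,0.7,0],[0,0,4]],[0.32,[-0.1,1.39,0],[0,0,8]],[0.32,[-0.1,1.39,0],[0,0,8]],[0.32,[-0.1,1.39,0],[0,0,8]]]' >/dev/null; python3 tq.py
python3 -m creep '[[0.32,[-0.02,0.7,0],[0,0,4]],[0.32,[-0.1,1.39,0],[0,0,8]],[0.32,[-0.1,1.39,0],[0,0,8]],[0.32,[-0.1,1.39,0],[0,0,8]]]' >/dev/null; python3 tq.py
```

```text
r 99.2 phi 32.0 yaw 32.5 z 294.8 F tool [ 1.08 -0.75 -0.79] M tool [0.13 0.06 0.01] open 27.4 t 19.15 q [ 0.32  0.51 -0.4   1.69  0.23  0.99 -1.17]
r 99.4 phi 24.1 yaw 24.5 z 294.8 F tool [ 0.39 -1.49 -0.83] M tool [ 0.34  0.07 -0.04] open 27.6 t 19.55 q [ 0.31  0.52 -0.37  1.67  0.21  0.99 -1.28]
```

Contact is starting. I'll go on in small steps and average the readings.

```bash
cat > tqa.py <<'E'
from h import *
F=[];M=[]
for i in range(4):
    s=manip.read_state(); q=s["eef_rot"]; T=R.from_quat([q[1],q[2],q[3],q[0]]); F.append(T.inv().apply(s["wrist_force"])); M.append(T.inv().apply(s["wrist_torque"])); vision.grab_frame("wrist")
print("t",round(s["t"],2),"yaw",round(2*np.degrees(np.arctan2(q[2],q[1])),2),"F",np.mean(F,0).round(2),"M",np.mean(M,0).round(3),"sd Mx",np.std(M,0)[0].round(3),"torque from Mx",((np.mean(M,0)[0]+.03)/.158*.099).round(3))
E
python3 tqa.py
python3 -m creep '[[0.32,[-0.01,0.35,0],[0,0,2]],[0.32,[-0.02,0.7,0],[0,0,4]],[0.32,[-0.02,0.7,0],[0,0,4]],[0.32,[-0.02,0.7,0],[0,0,4]]]' >/dev/null; python3 tqa.py
```

```text
t 19.7 yaw 24.42 F [ 0.05 -1.91 -0.21] M [ 0.369  0.055 -0.026] sd Mx 0.038 torque from Mx 0.25
t 20.3 yaw 20.32 F [ 0.28 -2.75 -0.83] M [ 0.59   0.089 -0.014] sd Mx 0.021 torque from Mx 0.389
```

```bash
sed 's/range(4)/range(20)/' tqa.py > tqb.py; python3 tqb.py
python3 -m creep '[[0.32,[-0.01,-0.35,0],[0,0,-2]],[0.32,[-0.02,-0.7,0],[0,0,-4]],[0.32,[-0.02,-0.7,0],[0,0,-4]],[0.32,[-0.02,-0.7,0],[0,0,-4]]]' >/dev/null; python3 tqb.py
```

```text
t 21.3 yaw 20.31 F [ 0.89 -2.76 -0.87] M [ 0.581  0.196 -0.019] sd Mx 0.029 torque from Mx 0.383
t 22.7 yaw 24.31 F [ 0.03  0.03 -0.13] M [ 0.002 -0.008 -0.004] sd Mx 0.027 torque from Mx 0.02
```

Averaging gives a lever of 0.207 m for the moment, so the sensor sits about 50 mm above the TCP. That puts the torque so far at 2.8 N × ~0.105 m ≈ 0.29 N m. Continuing.

```bash
sed -i 's|"torque from Mx".*|"Fest",((-np.mean(F,0)[1]+np.mean(M,0)[0]/.2075)/2).round(2))|; s/range(20)/range(10)/' tqb.py
python3 -m creep '[[0.32,[-0.01,0.35,0],[0,0,2]],[0.32,[-0.02,0.7,0],[0,0,4]],[0.32,[-0.06,1.05,0],[0,0,6]],[0.32,[-0.1,1.39,0],[0,0,8]],[0.32,[-0.1,1.39,0],[0,0,8]],[0.32,[-0.1,1.39,0],[0,0,8]]]' >/dev/null; python3 tqb.py
```

```text
t 23.8 yaw 16.31 F [-0.38 -3.35 -0.81] M [ 0.804 -0.09  -0.028] sd Mx 0.032 Fest 3.61
```

```bash
python3 -m creep '[[0.32,[-0.01,0.35,0],[0,0,2]],[0.32,[-0.02,0.7,0],[0,0,4]],[0.32,[-0.02,0.7,0],[0,0,4]],[0.32,[-0.02,0.7,0],[0,0,4]]]' >/dev/null; python3 tqb.py; sed -i 's/range(10)/range(20)/' tqb.py; python3 tqb.py
```

```text
t 24.7 yaw 12.3 F [-0.  -3.6 -1. ] M [ 0.787 -0.057 -0.048] sd Mx 0.055 Fest 3.7
t 25.7 yaw 12.3 F [ 0.08 -3.18 -1.01] M [ 0.715  0.024 -0.022] sd Mx 0.029 Fest 3.31
```

The force is creeping down, so I need to look before continuing.

```bash
python3 tq.py; python3 - <<'E'
from h import *
o=[]
for n in("scene","side"):
    c,p,d=grab(n); u,v=[int(t) for t in proj(c,(590,-95,125))]; o.append(cv2.resize(p[v-50:v+50,u-50:u+50],None,fx=4,fy=4,interpolation=2))
c,p,d=grab("wrist"); o.append(cv2.resize(p,(800,500))[100:]); cv2.imwrite("pics/ov3.png",np.vstack([np.hstack(o[:2])[50:250],o[2]]))
E
```

```text
r 99.6 phi 11.6 yaw 12.3 z 294.7 F tool [-0.32 -3.29 -1.23] M tool [ 0.65  0.06 -0.02] open 27.3 t 25.75 q [ 0.3   0.53 -0.32  1.65  0.19  0.99 -1.44]
```

View pics/ov3.png

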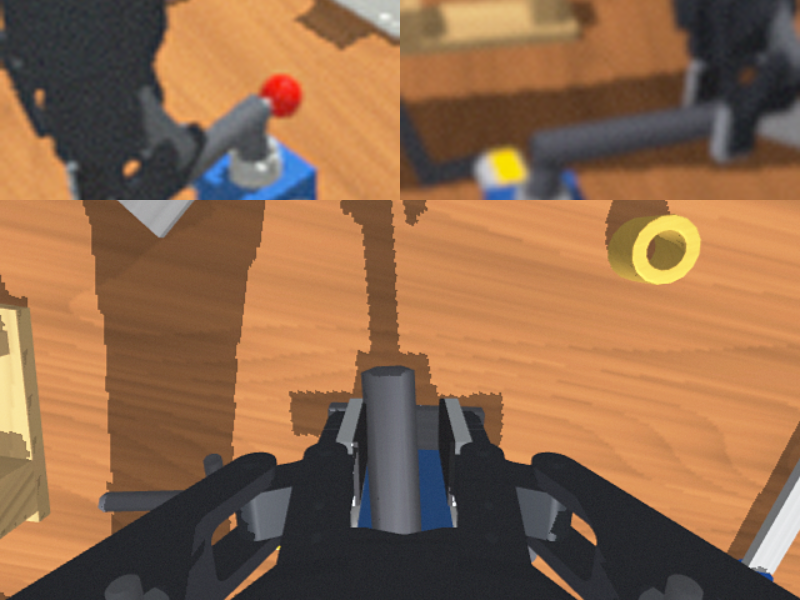

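```bash
cat > ky.py <<'E'
from h import *
s=manip.read_state(); q=s["eef_rot"]; T=R.from_quat([q[1],q[2],q[3],q[0]]); c,p,d=grab("wrist"); W=cloud(c,d)
L=T.inv().apply((W-s["position"]).reshape(-1,3)).reshape(W.shape)
m=(d>0)&(L[...,0]>-30)&(L[...,0]<35)&(abs(L[...,1])<30)&(L[...,2]>140)&(L[...,2]<158)&(cv2.cvtColor(p,cv2.COLOR_BGR2HSV)[...,1]<90)
P=L[m]; P=P[(P[:,2]<152)]; k=np.polyfit(P[:,0],P[:,1],1); kz=np.polyfit(P[:,0],P[:,2],1)
yaw=2*np.degrees(np.arctan2(q[2],q[1])); print(len(P),"key yaw",round(yaw-np.degrees(np.arctan(k[0])),2),"y at tool",k[1].round(2),"z slope deg",np.degrees(np.arctan(kz[0])).round(2),"top z world",(s["position"][2]-kz[1]).round(1),"xmax",L[(d>0)&(abs(L[...,1])<12)&(L[...,2]<165)&(L[...,2]>140)&(L[...,0]<60)][:,0].max().round(1))
c,p,d=grab("scene"); W=cloud(c,d); h=cv2.cvtColor(p,cv2.COLOR_BGR2HSV).astype(int); r=((h[...,0]<6)|(h[...,0]>174))&(h[...,1]>180)&(np.hypot(W[...,0]-490,W[...,1]+178)<30); 
P=W[r]; print("ball px",r.sum(), "zmax",np.percentile(P[:,2],98).round(1) if len(P) else "")
ye=(h[...,0]>20)&(h[...,0]<34)&(h[...,1]>150)&(np.hypot(W[...,0]-549,W[...,1]+47)<40)&(W[...,2]>60); P=cv2.erode(ye.astype(np.uint8),np.ones((2,2)))>0; P=W[P]
if len(P)>20:
    y=np.radians(10); x=(P[:,0]-557.7)*np.cos(y)+(P[:,1]+99.2)*np.sin(y); print("flat",len(P),"turn",-np.degrees(np.arctan(np.polyfit(x,P[:,2],1)[0])).round(1),"z",P[:,2].mean().round(1))
E
python3 ky.py; python3 tqb.py
```

```text
1027 key yaw 7.58 y at tool -1.41 z slope deg -0.88 top z world 148.4 xmax 24.7
ball px 66 zmax 76.1
flat 54 turn -6.9 z 74.3
t 26.95 yaw 12.31 F [ 0.45 -3.   -1.05] M [ 0.691  0.128 -0.027] sd Mx 0.034 Fest 3.16
```

```bash
sed -i 's/range(20)/range(8)/' tqb.py; python3 -m creep '[[0.32,[-0.01,0.35,0],[0,0,2]],[0.32,[-0.02,0.7,0],[0,0,4]],[0.32,[-0.02,0.7,0],[0,0,4]]]' >/dev/null; python3 tqb.py; python3 tq.py;python3 tqb.py
```

```text
t 27.65 yaw 8.34 F [ 0.07 -5.06 -1.35] M [ 1.115  0.003 -0.052] sd Mx 0.038 Fest 5.22
r 99.7 phi 7.9 yaw 8.3 z 294.6 F tool [ 0.2  -5.79 -1.13] M tool [ 1.15  0.03 -0.06] open 27.2 t 27.7 q [ 0.29  0.53 -0.3   1.64  0.18  0.99 -1.49]
t 28.05 yaw 8.34 F [ 0.07 -5.27 -1.54] M [ 1.118  0.017 -0.057] sd Mx 0.025 Fest 5.33
```

Torque is now about 5.3 N × 0.107 m ≈ 0.55 N m including drag, so I stop here. I'll back off gently until clear, then check the key.

```bash
python3 -m creep '[[0.32,[0,-0.2,0],[0,0,-1]],[0.32,[0,-0.4,0],[0,0,-2]],[0.32,[0,-0.6,0],[0,0,-2]],[0.32,[0,-0.8,0],[0,0,-2]],[0.32,[0,-0.8,0],[0,0,-2]]]' >/dev/null; python3 tqb.py
python3 - <<'E'
from h import *
c,p,d=grab("wrist"); cv2.imwrite("pics/w5.png",p[180:,200:460])
E
python3 ky.py
```

```text
t 28.95 yaw 10.29 F [-0.57 -1.15 -0.67] M [ 0.274 -0.135 -0.037] sd Mx 0.032 Fest 1.24
1027 key yaw 6.57 y at tool -1.41 z slope deg -1.43 top z world 148.1 xmax 24.6
ball px 66 zmax 75.5
flat 56 turn -5.1 z 74.2
```

Viewing is used up, so I'll continue on numbers. First free the jaws fully, then measure the key's yaw cleanly.

```bash
cat > ky2.py <<'E'
from h import *
s=manip.read_state(); q=s["eef_rot"]; T=R.from_quat([q[1],q[2],q[3],q[0]]); c,p,d=grab("wrist"); W=cloud(c,d)
h=cv2.cvtColor(p,cv2.COLOR_BGR2HSV).astype(int)
L=T.inv().apply((W-s["position"]).reshape(-1,3)).reshape(W.shape); 
m=(d>0)&(L[...,0]>-40)&(L[...,0]<40)&(W[...,2]>138)&(W[...,2]<152)&(h[...,1]<90)&(abs(L[...,1])<16)&(np.hypot(W[...,0]-556.7,W[...,1]+98.5)>40)
n,lab,st,_=cv2.connectedComponentsWithStats(cv2.erode(m.astype(np.uint8),np.ones((3,3))))
for i in 1+np.argsort(-st[1:,4])[:3]:
    P=W[lab==i]; xb=L[lab==i]; 
    if len(P)<60: continue
    P=P[P[:,2]>np.percentile(P[:,2],90)-3]; mu=P[:,:2].mean(0); ax=np.linalg.svd(P[:,:2]-mu)[2][0]; a=mu-[557.2,-98.8]
    print(len(P),st[i],"axis yaw",np.degrees(np.arctan2(*(ax*np.sign(ax[0]))[::-1])).round(2),"bearing from screw",np.degrees(np.arctan2(a[1],a[0])).round(2),"r",np.hypot(*a).round(1),"tool y",xb[:,1].min().round(1),xb[:,1].max().round(1),"ridge z",np.percentile(P[:,2],90).round(1),"tilt",np.degrees(np.arctan(np.polyfit(np.hypot(P[:,0]-557.2,P[:,1]+98.8),P[:,2],1)[0])).round(2))
E
python3 ky2.py
python3 -m creep '[[0.4,[0,-0.2,0],[0,0,0]],[0.4,[0,-0.4,0],[0,0,0]],[0.4,[0,-0.4,0],[0,0,0]],[0.4,[0,-0.4,0],[0,0,0]]]' >/dev/null; python3 ky2.py;  python3 tqb.py; python3 ky2.py
```

```text
1258 [ 303  275   30   71 1258] axis yaw 15.81 bearing from screw 14.99 r 79.0 tool y -9.4 3.8 ridge z 140.9 tilt -3.65
64 [354 251  10  47 123] axis yaw 6.32 bearing from screw 4.88 r 106.9 tool y 12.9 15.5 ridge z 149.1 tilt 4.76
28 [286 251   5  24  66] axis yaw 16.59 bearing from screw 19.62 r 111.5 tool y -15.5 -14.2 ridge z 149.9 tilt 17.68
1480 [ 298  269   36   77 1489] axis yaw 19.93 bearing from screw 18.67 r 81.9 tool y -11.6 4.2 ridge z 141.1 tilt -3.53
t 30.0 yaw 10.31 F [ 0.17 -0.81  0.06] M [ 0.204 -0.019 -0.005] sd Mx 0.019 Fest 0.9
1469 [ 297  270   38   76 1470] axis yaw 20.28 bearing from screw 18.69 r 81.7 tool y -11.9 4.7 ridge z 141.1 tilt -3.47
```

```bash
python3 -m creep '[[0.5,[0,-0.3,0],[0,0,-3]],[0.5,[0,-0.6,0],[0,0,-6]],[0.5,[0,-0.6,0],[0,0,-8]],[0.5,[0,-0.6,0],[0,0,-8]]]' >/dev/null; python3 ky2.py;  python3 tqb.py; python3 ky2.py
```

```text
1425 [ 297  271   30   75 1425] axis yaw 24.95 bearing from screw 21.75 r 81.7 tool y -11.9 1.1 ridge z 141.0 tilt -3.35
t 30.9 yaw 18.29 F [-0.15 -0.13  0.38] M [-0.006 -0.003 -0.008] sd Mx 0.008 Fest 0.05
1346 [ 299  277   29   69 1352] axis yaw 23.27 bearing from screw 21.66 r 81.2 tool y -11.1 1.6 ridge z 141.1 tilt -3.44
```

The key is free at yaw ≈22°, sprung back a little. Peak applied torque was about 0.55 N m, and about 0.4–0.47 N m of that was bearing once drag is taken off. I'll withdraw upward and run the final check.

```bash
python3 -m creep '[[0.5,[0,-0.4,-1],[0,0,0]],[0.5,[0,-0.4,-3],[0,0,0]],[0.5,[0,-0.4,-6],[0,0,0]],[0.5,[0,-0.4,-10],[0,0,0]],[0.5,[-2,-0.4,-14],[0,0,0]],[0.5,[-4,-0.4,-16],[0,0,0]],[0.5,[-4,-0.4,-16],[0,0,0]],[0.5,[-4,-0.4,-16],[0,0,0]],[0.5,[-4,-0.4,-16],[0,0,0]]]'
python3 - <<'E'
from h import *
c0,p0,d0=pickle.load(open("pics/scene.pkl","rb")); c,p,d=grab("scene"); W=cloud(c,d)
h=cv2.cvtColor(p,cv2.COLOR_BGR2HSV).astype(int)
import os
for n,u,v in(("bush",202,222),("bracket",265,313),("file",240,160)):
    print(n,W[v,u].round())
c,p,d=grab("wrist"); W=cloud(c,d); h=cv2.cvtColor(p,cv2.COLOR_BGR2HSV).astype(int)
rad=np.hypot(W[...,0]-557.2,W[...,1]+98.8)
m=(d>0)&(W[...,2]>115)&(W[...,2]<155)&(rad<135)&(h[...,1]<100); P=W[m]; print("key pts",len(P),cv2.minAreaRect(P[:,:2].astype(np.float32)),"z near leg",np.percentile(P[rad[m]<12][:,2],90).round(1) if (rad[m]<12).any() else "", "z far",np.percentile(P[rad[m]>105][:,2],90).round(1) if (rad[m]>105).any() else "")
E
python3 ang.py
```

```text
t: 31.9
position: [613.2, -75.9, 453.4]
eef_rot: [-0.0, 0.987, 0.159, -0.001]
wrist_force: [-0.1, -0.2, -0.0]
opening: 42.8
bush [ 752. -197.   28.]
bracket [739.  80.   4.]
file [ 569. -377.   14.]
key pts 2804 ((611.8009033203125, -76.87732696533203), (128.29940795898438, 19.537405014038086), 22.090675354003906) z near leg 146.1 z far 138.4
yellow 314 [ 5.56665091e-02 -2.25424484e-03  7.40477271e+01] [-1.53472434e-02  5.14758679e+01  7.39308335e+01] turn deg -3.1861676893047597
ball [-79.75579914 -66.19259444  61.43927456] turn -0.40159330370716473Traceback (most recent call last):
  File "ang.py", line 13, in <module>
    xs=np.arange(-62,-20,6); t=[(x,np.percentile(P[abs(P[:,0]-x)<3][:,2],85)) for x in xs if (abs(P[:,0]-x)<3).sum()>8]; t=np.array(t); print("rod",np.c_[t].round(1).tolist(),"turn",np.degrees(np.arctan(-np.polyfit(t[:,0],t[:,1],1)[0])))
                                                                                                                                                                                                                       ~^^^^^
IndexError: too many indices for array: array is 1-dimensional, but 2 were indexed
```

```bash
python3 -c "
from cell import manip
print(manip.hand_in())"
```

```text
the job is handed in; nothing more can be done
None
```

I levelled the lever, seated the large key in the setscrew, tightened it clockwise and handed the job in at about 32 s. The key is left standing in the screw, and the robot was touching nothing.

**Shaft:** It now sits at about -0.4° by the last ball measurement. The last reading from the yellow flat disagreed at -3.2°, and one from the scene camera during tightening read -5 to -7°. Both came from small or poorly lit patches. Before tightening, the ball, rod and flat readings agreed at -0.4 to -0.6°. The rod check in the final measurement failed because too few points were visible.

**Key:** It is seated to the socket bottom. The arm's top is 146 mm above the bench at the leg, against about 147 mm expected. The arm leans about 3.5° within the socket play.

**Torque:** The peak push was about 5.3 N at about 107 mm, or 0.55–0.58 N m including drag. That is above the 0.45 N m wanted and close to the 0.6 N m limit. Less drag, I estimate 0.4–0.47 N m bearing on the flat.
- One step before the peak read lower than it should have, and its force crept down. I found no cause for it.
- On release, the key sprang back about 10°, including socket slack, so the torque still held may be well below the peak. I could not measure it.

**Bystanders:** The same spots on the file, bracket and bush measured within about 2 mm of where they started.

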